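# Tip the failed prints into the scrap hopper

## Task

Clear the failed prints off the bench: take the wooden carry tote by its handle bar, bring it with its gear and its rack piece still inside over the round scrap hopper, and tip both into the hopper over the tote's open end. Then set the empty tote down upright on the bench and let go.

Things in the scene. Friction and masses are not known exactly. Their poses are not given: they have to be found in the camera images.
- tote_grip (a point): Centre of the handle bar of a loose lacquered MDF tote (160 g, floor 130 x 130 mm, walls 40 mm high on 3 sides, 4th end open). Bar: upright board 10 mm thick (x), 24 high, spanning 122 between side posts 102 high; this point is 88 above the underside, over the tote's middle. Axes: z up, y along bar, -x to the open end, 65 mm away; it first faces the robot roughly. Tipped 45 deg, all slides out.
- hopper_mouth (a point): Centre of the open mouth of the scrap hopper: a fixed grey printed round funnel on a low wooden stand. The mouth is 220 mm across outside with a 4 mm wall, level, its rim 125 mm above the bench; the funnel narrows to about 100 mm at a closed floor 75 mm below the rim. z up.
- gear_center (a point): Centre of a loose grey printed gear, 44 mm across and 18 mm thick, about 30 g, lying flat on the tote's floor at the start. z is the gear's axis.
- rack_center (a point): Centre of a loose grey printed piece of toothed rack, 64 x 18 x 20 mm, about 30 g, lying on the tote's floor at the start. x along its length.

How it is judged (in metres and radians):
On the way, in this order (a step that is already met when the one before it is completed fails the run):
1. the tote is lifted clear of the bench by at least 60 mm with the gear and the rack piece in it (height (world z) of tote_grip above 0.15 m and distance between each of gear_center, rack_center and tote_grip below 0.115 m), for 0.2 s.
2. the tote is tipped by at least 15 degrees at the hopper: its handle within 180 mm of the mouth's centre seen from above (angle between tote_grip's own z axis and vertical above 0.26 rad and horizontal distance between tote_grip and hopper_mouth below 0.18 m), for 0.2 s.
At the end, for the whole second after the job is handed in: The gear and the rack piece both lie inside the hopper's funnel, below its rim; the tote stands upright on the bench (handle bar 88 mm up within 10 mm, tilt under 10 degrees), released (horizontal distance between each of gear_center, rack_center and hopper_mouth below 0.105 m and z of gear_center in the frame of hopper_mouth between -0.08 and 0 m and z of rack_center in the frame of hopper_mouth between -0.08 and 0 m and angle between tote_grip's own z axis and vertical below 0.175 rad and height (world z) of tote_grip between 0.078 and 0.098 m); the robot touches nothing.
It also fails if it takes over 64 s, if anything falls off the work surface, if the arm or the gripper's body presses on something with over 40 N, if the wrist force passes 120 N, or if a joint passes its speed limit or range.

## Robot

A 6-joint arm with a two-finger parallel gripper is mounted at the origin on the work surface. World frame = base frame: x ahead of the robot, y to its left, z up, the work surface at z = 0. Lengths are in m, angles in degrees, forces in N, time in s.
With the tool pointing down it reaches from about 0.4 to 0.825 m from the base axis. Payload 7 kg.
Tool frame: the origin (TCP) lies between the finger pads; the fingertips stand 19 mm ahead of it and the grasp point (between the pads) is the TCP; x points along the fingers, y is the direction in which the jaws open and shut, and the axes are right-handed (so a half turn about x gives the same grasp; the last joint's range is limited). The gripper opens to 88 mm and grips with 3 to 60 N. Pads are 19 mm wide; open, the fingers measure 130 mm over their backs; the gripper's body (78 mm by 193 mm) begins 47 mm behind the grasp point.
Start: joints at [-57.577, 20.546, 0.682, 0, -70.136, -16.507], TCP at [0.185, -0.649, 0.246] pointing down, gripper open.
Joint ranges: [-176.03, 176.03], [-82.01, 121.73], [-58.28, 71.71], [-173.87, 95.51], [-174.79, -0.11], [-173.66, 173.66]. Speed limits (degrees/s): [136.94, 136.94, 172.46, 180, 180, 180].

## Interface

Orientations are given as [roll, pitch, yaw] about the fixed x, y, z axes, in that order (R = Rz(yaw) Ry(pitch) Rx(roll)).
In Python, from plant import * gives the robot as it stands.
- The arm moves only by the tool step_arm, never from a script. Its argument "steps" is a list of rows, each a list of 2 entries, a list of its own where there are three numbers: the shift along the tool's x, y, z in units of 0.02 m (1.0 is 0.02 m), then the turn about the tool's x in units of 6 degrees (1.0 is 6 degrees). A call has 1 to 20 rows; each row shifts and turns the commanded pose from where the row before left it, along the tool's axes as they then stand; what a row does not reach is not made up. A row lasts 1/12 s, in which the tool goes at most 41.7 mm and 7.16 degrees, less where a joint would pass 70% of its speed; a pose out of reach is approached as far as the arm can. A call with a number of a shift or a turn outside -1 to 1 is refused whole. A call with a gripper value outside its range is refused whole. "fingers" is the closure, from 0 (fully open) to 1 (shut), set as the call begins (left out, the last holds). The fingers move at their own pace and stop on an object; "grip_force" is the grip in N (left out, the last holds). Time passes only in rows, so rows that do not move let the fingers close. It gives the time, the measured TCP pose, the force and the opening at its end, in the units of the state.
- get_state(): the state, without advancing time (a new reading comes with each control period).
- capture(name): name is "scene" or "top"; returns the picture (420x560x3 uint8, blue, green, red); there is no depth.
- camera_model(name): a dict with "intrinsics" (3x3 intrinsics, pixels), "rvec" (rotation vector, rad) and "tvec" (3), from world to camera coordinates, as OpenCV has them. Camera axes: x right, y down, z forward; pixel columns grow to the right and rows downward; lengths in m; the calibration is good to about 2 mm. A picture is of the moment at which its call begins. camera_model takes no time and is no camera call.
- close_job(): hands the job in, once; it reports no verdict.
The state is a dict: "time_s": time; "joints": joint angles; "qd": joint speeds; "joint_torque": joint torques, N m; "tcp_pos": TCP position; "eef_rot": TCP orientation; "contact_force": force on the tool from outside, world axes, zero at the start; "moment": the same for the moment, N m; "gripper_width": finger opening in m.
Only numpy, scipy, OpenCV 4.12 (cv2) and the standard library are available. Lean on these libraries where they do the work, as an engineer would, in place of code of your own. Each camera call takes 0.05 s, during which the arm holds its last target.

## Working session

There is one attempt and no reset: what is moved stays moved. The work goes in short steps, Python scripts to look and compute and a tool call to move; the robot and the scene stay as the last step left them, time stands still between calls to the robot, and variables do not carry over. Pictures are saved under pics/ and viewed, and the job is handed in when it is done.

Besides the shell and the picture viewer there is one more tool, called after "Emit:" as name(argument=value, ...) on one line, values as JSON. step_arm: Moves the arm, as the interface text tells. Its arguments: {"type":"object","properties":{"steps":{"type":"array","items":{"type":"array"}},"fingers":{"type":"number"},"grip_force":{"type":"number"}},"required":["steps"]}

```bash
ls; mkdir -p pics; python3 - <<'E'
from plant import *
import cv2
for n in("scene","top"):
    cv2.imwrite(f"pics/{n}0.png",capture(n)); print(camera_model(n))
print(get_state())
E
```

```text
pics
{'intrinsics': array([[418.25313309,   0.        , 280.48032568],
       [  0.        , 418.25313309, 217.42159875],
       [  0.        ,   0.        ,   1.        ]]), 'rvec': array([ 2.12930977,  0.67247807, -0.32624186]), 'tvec': array([-0.45356227, -0.10914255,  1.21186616])}
{'intrinsics': array([[403.86471692,   0.        , 283.39092189],
       [  0.        , 403.86471692, 209.16333925],
       [  0.        ,   0.        ,   1.        ]]), 'rvec': array([ 2.16194096, -2.17306779,  0.16822529]), 'tvec': array([-0.0113745 ,  0.55977805,  0.84157384])}
{'time_s': 0.1, 'joints': array([-5.75771771e+01,  2.05879334e+01,  6.39665955e-01, -1.82885810e-02,
       -7.01345585e+01, -1.65079357e+01]), 'qd': array([-0.04654158, -0.04118261,  0.15548144,  0.09415409,  0.06306857,
       -0.06359402]), 'joint_torque': array([-1.47923969e-03, -5.84165239e+01,  2.93748808e+01,  7.01557472e+00,
        1.00962940e-02, -5.47640457e-05]), 'tcp_pos': array([ 0.18497686, -0.64874635,  0.24471269]), 'eef_rot': array([ 94.78229788,  89.91540778, 110.69095802]), 'contact_force': array([-0.02979247, -0.78326655, -0.4880836 ]), 'moment': array([ 0.00809288, -0.02351088, -0.00434455]), 'gripper_width': 0.08726856352127639}
```

View pics/scene0.png

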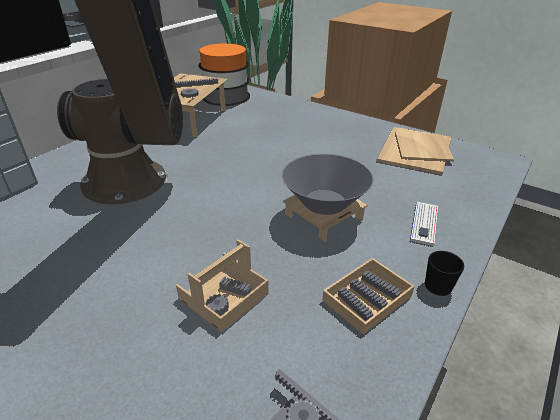

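View pics/top0.png

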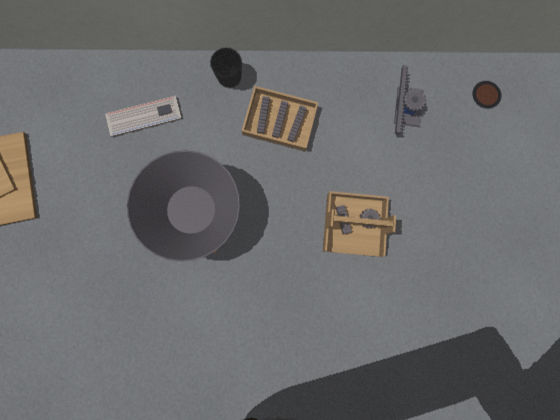

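```bash
python3 - <<'E'
import cv2
a=cv2.imread("pics/top0.png")[180:270,310:410]; cv2.imwrite("pics/c1.png",cv2.resize(a,None,fx=6,fy=6,interpolation=cv2.INTER_CUBIC))
a=cv2.imread("pics/scene0.png")[230:340,165:280]; cv2.imwrite("pics/c2.png",cv2.resize(a,None,fx=5,fy=5,interpolation=cv2.INTER_CUBIC))
E
```

```text
(no output)
```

View pics/c1.png

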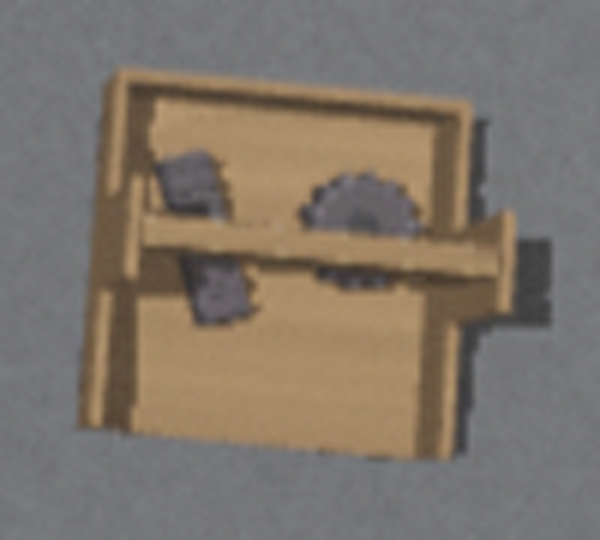

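View pics/c2.png

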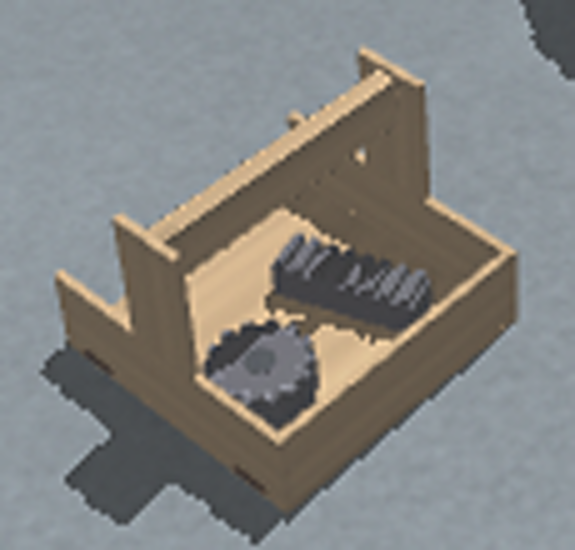

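```bash
cat > h.py <<'E'
import numpy as np, cv2
from plant import *
def ray(n,u,v):
    m=camera_model(n);K=m["intrinsics"];R=cv2.Rodrigues(np.array(m["rvec"],float))[0];t=np.array(m["tvec"],float)
    return -R.T@t, R.T@np.linalg.solve(K,[u,v,1.])
def atz(n,u,v,z):
    c,d=ray(n,u,v); return c+d*(z-c[2])/d[2]
def proj(n,p):
    m=camera_model(n); return cv2.projectPoints(np.array(p,float).reshape(-1,1,3),np.array(m["rvec"],float),np.array(m["tvec"],float),m["intrinsics"],None)[0].reshape(-1,2)
def crop(u,v,f,u0,v0): return (u+.5)/f-.5+u0,(v+.5)/f-.5+v0
E
python3 - <<'E'
from h import *
np.set_printoptions(precision=4,suppress=True)
c=lambda u,v,z:atz("top",*crop(u,v,6,310,180),z)
L=c(143,228,.1);R=c(498,261,.1);print("bar",L,R,(L+R)/2,np.linalg.norm(L-R),np.degrees(np.arctan2(*(L-R)[[1,0]]))-90)
# wall tops / floor corners
for q in [(118,72,.04),(470,102,.04),(455,458,.006),(80,428,.04),(80,430,0)]: print(q,c(*q))
b=lambda u,v,z:atz("scene",*crop(u,v,5,165,230),z)
L=b(380,75,.1);R=b(165,243,.1);print("scene bar top",L,R,np.linalg.norm(L-R),(L+R)/2)
print("top hopper", [atz("top",u,v,.125) for u,v in[(129,207),(240,207),(185,153),(185,259)]])
print([atz("scene",u,v,.125) for u,v in[(282,180),(373,180)]])
E
```

```text
bar [ 0.534  -0.1132  0.1   ] [ 0.5224 -0.2329  0.1   ] [ 0.5282 -0.173   0.1   ] 0.1202144828695653 -5.558342286490429
(118, 72, 0.04) [ 0.5975 -0.1145  0.04  ]
(470, 102, 0.04) [ 0.5862 -0.243   0.04  ]
(455, 458, 0.006) [ 0.4577 -0.242   0.006 ]
(80, 428, 0.04) [ 0.4688 -0.0982  0.04  ]
(80, 430, 0) [ 0.469  -0.1031  0.    ]
scene bar top [ 0.5362 -0.1167  0.1   ] [ 0.5319 -0.2341  0.1   ] 0.11748041439042513 [ 0.5341 -0.1754  0.1   ]
top hopper [array([0.5535, 0.2867, 0.125 ]), array([0.5528, 0.0727, 0.125 ]), array([0.6607, 0.1817, 0.125 ]), array([0.453 , 0.1767, 0.125 ])]
[array([0.4875, 0.098 , 0.125 ]), array([0.6617, 0.2225, 0.125 ])]
```

```bash
python3 - <<'E'
from h import *
a=cv2.imread("pics/top0.png")[140:275,115:255]; cv2.imwrite("pics/c3.png",cv2.resize(a,None,fx=4,fy=4,interpolation=cv2.INTER_CUBIC))
a=cv2.imread("pics/scene0.png")[145:265,260:390]; cv2.imwrite("pics/c4.png",cv2.resize(a,None,fx=5,fy=5,interpolation=cv2.INTER_CUBIC))
E
```

```text
(no output)
```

View pics/c3.png

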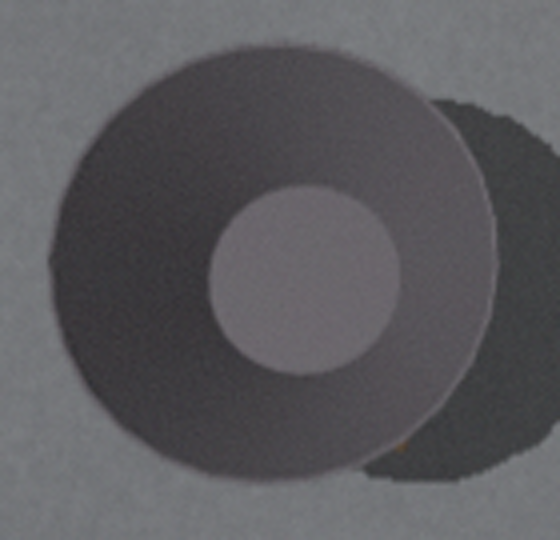

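View pics/c4.png

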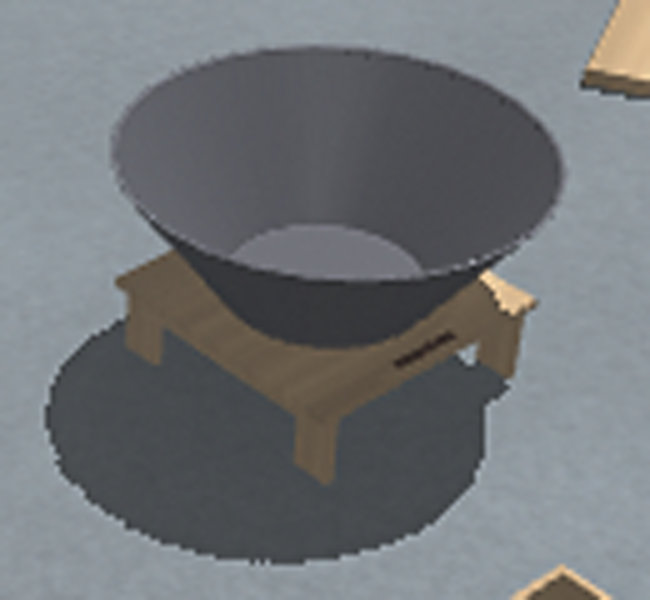

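```bash
python3 - <<'E'
from h import *
from scipy.spatial.transform import Rotation as Ro
np.set_printoptions(precision=4,suppress=True)
c=lambda u,v,z:atz("top",*crop(u,v,4,115,140),z)
print(c(50,262,.125),c(496,262,.125),c(273,43,.125),c(273,481,.125))
b=lambda u,v,z:atz("scene",*crop(u,v,5,260,145),z)
print(b(111,160,.125),b(564,172,.125),b(325,45,.125),b(330,280,.125))
s=get_state();print(Ro.from_euler("xyz",s["eef_rot"],degrees=True).as_matrix())
E
```

```text
[0.5572 0.2904 0.125 ] [0.5565 0.0754 0.125 ] [0.666 0.186 0.125] [0.4514 0.1807 0.125 ]
[0.4784 0.1104 0.125 ] [0.6586 0.2258 0.125 ] [0.5036 0.2693 0.125 ] [0.6135 0.0833 0.125 ]
[[-0.0005 -0.2741  0.9617]
 [ 0.0014  0.9617  0.2741]
 [-1.      0.0015 -0.0001]]
```

Emit:
step_arm(steps=[[[0,0,0],-0.96],[[0,0,0],-0.96],[[0,0,0],-0.96],[[0,0,0],-0.96],[[0,0,0],-0.96],[[0,0,0],-0.96],[[0,0,0],-0.96],[[0,0,0],-0.96],[[0,0,0],-0.96],[[0,0,0],-0.96],[[0,0,0],-0.96],[[0,0,0],-0.96],[[0,-0.5,0.8],0],[[0,-0.6,1],0],[[0,-0.6,1],0],[[0,-0.6,1],0],[[0,-0.6,1],0],[[0,-0.6,1],0],[[0,-0.6,1],0],[[0,-0.6,1],0]], fingers=0, grip_force=30)

```text
time_s: 1.77
tcp_pos: [0.2926, -0.5006, 0.2452]
eef_rot: [36.9, 90.0, 122.0]
contact_force: [0.5, -0.4, -0.8]
gripper_width: 0.0877
```

Emit:
step_arm(steps=[[[0,-0.6,1],0],[[0,-0.6,1],0],[[0,-0.6,1],0],[[0,-0.6,1],0],[[0,-0.6,1],0],[[0,-0.6,1],0],[[0,-0.6,1],0],[[0,-0.6,1],0],[[0,-0.6,1],0],[[0,-0.6,1],0],[[0,-0.6,1],0],[[0,-0.6,1],0],[[0,-0.6,1],0],[[0,-0.6,1],0],[[0,-0.6,1],0],[[0,-0.6,1],0],[[0,-0.6,1],0],[[0,0,0],0],[[0,0,0],0]])

```text
time_s: 3.35
tcp_pos: [0.5252, -0.1798, 0.245]
eef_rot: [85.6, 89.9, 170.7]
contact_force: [0.0, 0.0, -0.6]
gripper_width: 0.0877
```

Emit:
step_arm(steps=[[[0.5,-0.25,0.3],0],[[1,0,0],0],[[1,0,0],0],[[1,0,0],0],[[1,0,0],0],[[1,0,0],0],[[1,0,0],0],[[0.5,0,0],0],[[0.4,0,0],0],[[0,0,0],0],[[0,0,0],0]])

```text
time_s: 4.27
tcp_pos: [0.5305, -0.1755, 0.0977]
eef_rot: [168.6, 90.0, -106.4]
contact_force: [0.0, -1.2, 1.4]
gripper_width: 0.0879
```

```bash
python3 - <<'E'
from h import *
a=capture("scene")[150:340,120:320]; cv2.imwrite("pics/d1.png",cv2.resize(a,None,fx=3,fy=3,interpolation=cv2.INTER_CUBIC))
E
```

```text
(no output)
```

View pics/d1.png

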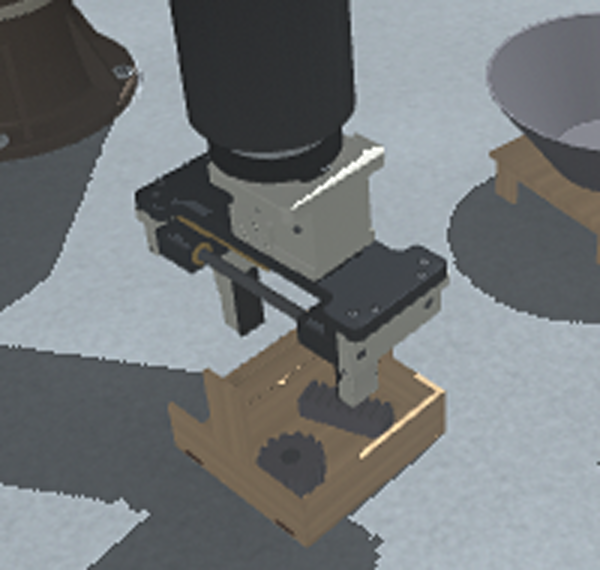

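Emit:
step_arm(steps=[[[0,0,0],0],[[0,0,0],0],[[0,0,0],0],[[0,0,0],0],[[0,0,0],0],[[0,0,0],0],[[0,0,0],0],[[0,0,0],0],[[0,0,0],0],[[0,0,0],0],[[0,0,0],0],[[0,0,0],0]], fingers=1, grip_force=30)

```text
time_s: 5.32
tcp_pos: [0.5304, -0.1752, 0.0975]
eef_rot: [56.3, 90.0, 141.3]
contact_force: [-0.4, -0.4, -0.7]
gripper_width: 0.0133
```

Emit:
step_arm(steps=[[[0,0,0],0],[[0,0,0],0],[[-0.2,0,0],0],[[-0.4,0,0],0],[[-0.5,0,0],0],[[-0.5,0,0],0],[[-0.5,0,0],0],[[-0.5,0,0],0],[[-0.5,0,0],0],[[-0.5,0,0],0],[[-0.5,0,0],0],[[-0.5,0,0],0],[[-0.5,0,0],0],[[-0.4,0,0],0],[[0,0,0],0],[[0,0,0],0],[[0,0,0],0]])

```text
time_s: 6.73
tcp_pos: [0.53, -0.1751, 0.207]
eef_rot: [73.9, 90.0, 158.9]
contact_force: [-0.2, 0.5, -1.9]
gripper_width: 0.01
```

```bash
python3 - <<'E'
from h import *
a=capture("scene")[100:340,120:320]; cv2.imwrite("pics/d2.png",cv2.resize(a,None,fx=2.5,fy=2.5,interpolation=cv2.INTER_CUBIC))
E
```

```text
(no output)
```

View pics/d2.png

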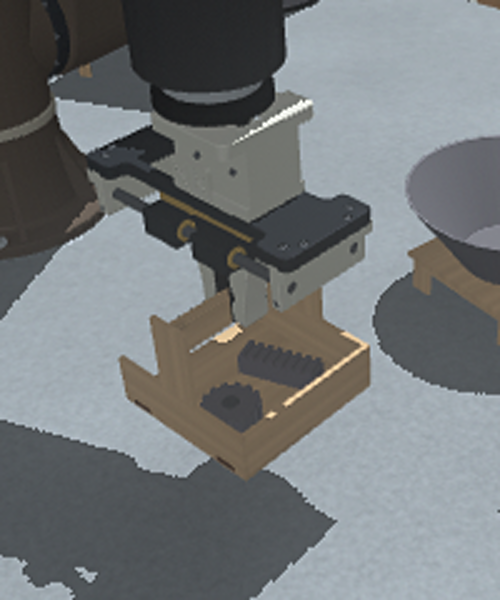

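Emit:
step_arm(steps=[[[-0.5,0,0],0.2],[[-0.7,0,0],0.4],[[-0.7,0,0],0.7],[[-0.7,0,0],0.7],[[-0.7,0,0],0.7],[[-0.5,0,0],0.7],[[0,0,0],0.8],[[0,0,0],0.8],[[0,0,0],0.8],[[0,0,0],0.8],[[0,0,0],0.8],[[0,0,0],0.8],[[0,0,0],0.8],[[0,0,0],0.8],[[0,0,0],0.8],[[0,0,0],0.8],[[0,0,0],0.8],[[0,0,0],0.8],[[0,0,0],0.7],[[0,0,0],0.5]])

```text
time_s: 8.45
tcp_pos: [0.5303, -0.1752, 0.2839]
eef_rot: [-173.2, 90.0, -173.7]
contact_force: [-0.3, 0.6, -2.5]
gripper_width: 0.0102
```

Emit:
step_arm(steps=[[[0,0.3,0.1],0],[[0,0.6,0.15],0],[[0,0.9,0.15],0],[[0,1,0.15],0],[[0,1,0.15],0],[[0,1,0.15],0],[[0,1,0.15],0],[[0,1,0.15],0],[[0,1,0.15],0],[[0,1,0.1],0],[[0,1,0.1],0],[[0,1,0],0],[[0,1,0],0],[[0,0.7,0],0],[[0,0.4,0],0],[[0,0.2,0],0],[[0,0,0],0],[[0,0,0],0]])

```text
time_s: 9.95
tcp_pos: [0.5611, 0.0864, 0.2836]
eef_rot: [-130.4, 90.0, -130.5]
contact_force: [0.4, 0.1, -2.7]
gripper_width: 0.0098
```

```bash
python3 - <<'E'
from h import *
a=capture("scene")[50:300,180:460]; cv2.imwrite("pics/d3.png",cv2.resize(a,None,fx=2,fy=2,interpolation=cv2.INTER_CUBIC))
a=capture("top")[100:300,80:360]; cv2.imwrite("pics/d3t.png",cv2.resize(a,None,fx=2,fy=2,interpolation=cv2.INTER_CUBIC))
E
```

```text
(no output)
```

View pics/d3.png

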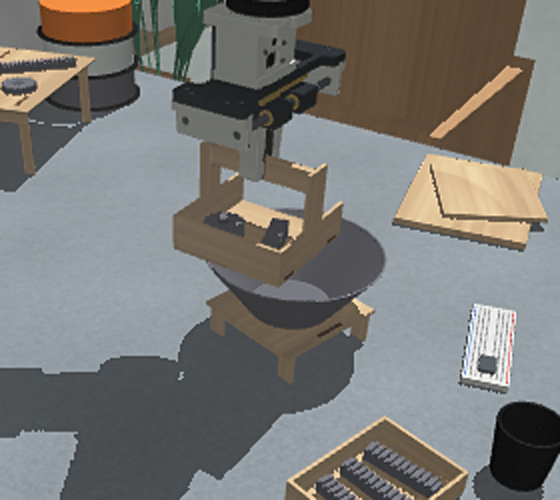

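View pics/d3t.png

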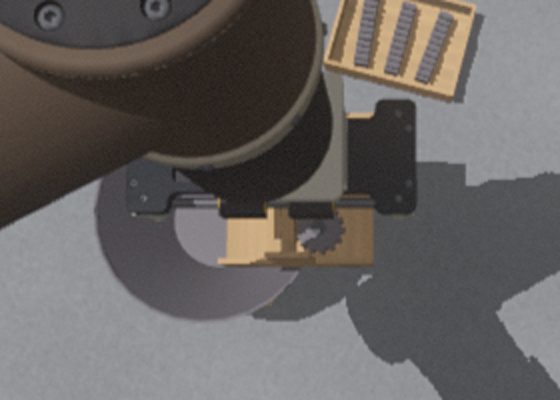

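Emit:
step_arm(steps=[[[0,0.5,0],0],[[0.3,0.6,0],0],[[0.6,0.5,0],0],[[0.6,0,0],0],[[0.5,0,0],0],[[0.4,0,0],0],[[0.3,0,0],0],[[0.2,0,0],0],[[0,0,0],0],[[0,0,0],0]], grip_force=12)

```text
time_s: 10.88
tcp_pos: [0.5614, 0.1186, 0.2257]
eef_rot: [-38.0, 90.0, -38.2]
contact_force: [0.3, -0.4, -2.0]
gripper_width: 0.0099
```

Emit:
step_arm(steps=[[[0.15,0,0],0],[[0.1,0,0],0],[[0.1,0,0],0],[[0.1,0,0],0],[[0,0,0],0],[[0,0,0],0]])

```text
time_s: 11.38
tcp_pos: [0.5631, 0.1194, 0.2196]
eef_rot: [17.0, 89.7, 16.9]
contact_force: [-0.9, 2.1, 10.6]
gripper_width: 0.0101
```

Emit:
step_arm(steps=[[[0,0,0],0],[[0,0,0],0],[[0,0.2,0],0],[[0,0.2,0],0],[[0.1,0.2,0],0],[[0.1,0.1,0],0],[[0,0,0],0]], grip_force=7)

```text
time_s: 11.97
tcp_pos: [0.5618, 0.134, 0.2132]
eef_rot: [34.3, 89.9, 34.2]
contact_force: [-1.7, 2.1, 7.3]
gripper_width: 0.0132
```

```bash
cat > look.py <<'E'
from h import *
import sys
a=capture("scene")[80:250,220:420]; cv2.imwrite(f"pics/{sys.argv[1]}.png",cv2.resize(a,None,fx=3,fy=3,interpolation=cv2.INTER_CUBIC))
E
python3 look.py e1
```

```text
(no output)
```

View pics/e1.png

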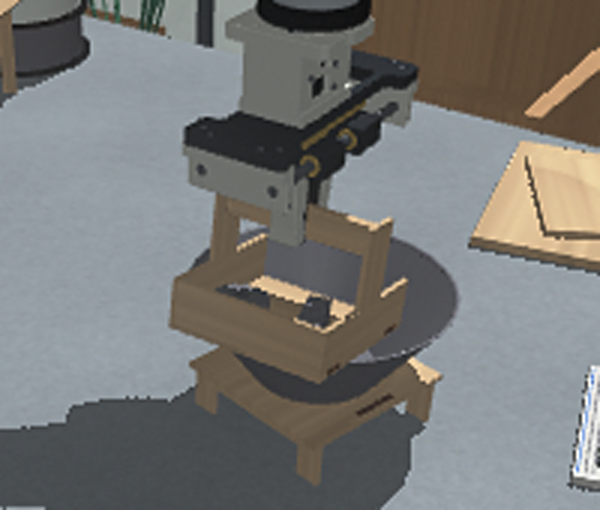

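Emit:
step_arm(steps=[[[0.1,0.2,0],0],[[0.1,0.2,0],0],[[0.15,0.2,0],0],[[0.15,0.2,0],0],[[0.15,0.2,0],0],[[0,0,0],0],[[0,0,0],0]])

```text
time_s: 12.6
tcp_pos: [0.5611, 0.1541, 0.1997]
eef_rot: [89.9, 89.9, 89.8]
contact_force: [-3.4, 2.7, 6.0]
gripper_width: 0.0178
```

```bash
python3 look.py e2
```

```text
(no output)
```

View pics/e2.png

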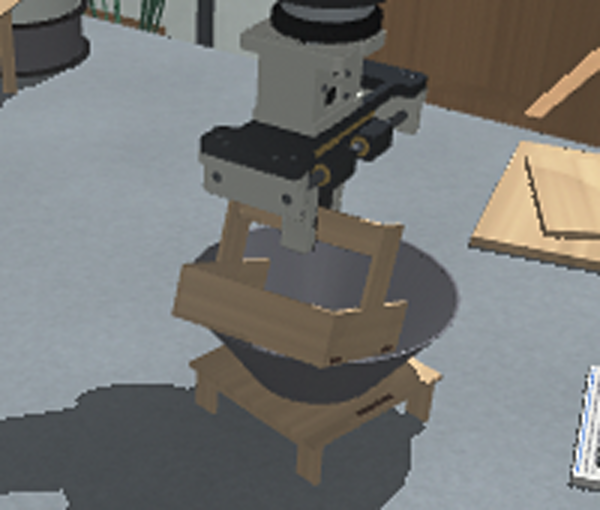

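Emit:
step_arm(steps=[[[0.15,0.2,0],0],[[0.15,0.15,0],0],[[0.2,0.15,0],0],[[0.2,0.15,0],0],[[0.2,0.1,0],0],[[0,0,0],0],[[0,0,0],0]])

```text
time_s: 13.23
tcp_pos: [0.5616, 0.1689, 0.1817]
eef_rot: [57.1, 89.9, 56.9]
contact_force: [-1.2, 3.4, 4.6]
gripper_width: 0.0203
```

```bash
python3 look.py e3
```

```text
(no output)
```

View pics/e3.png

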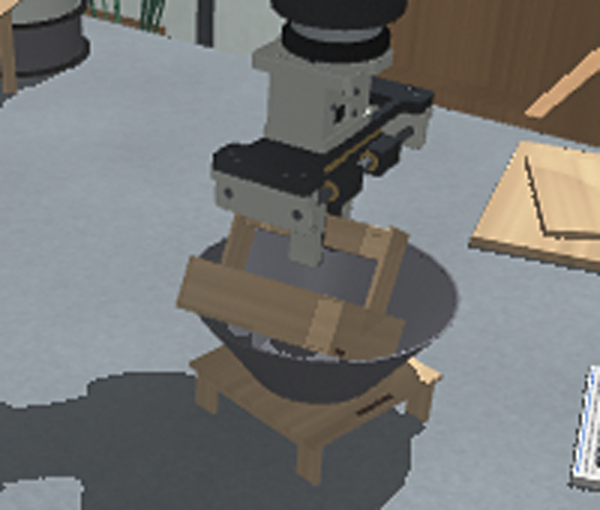

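```bash
cat > lookt.py <<'E'
from h import *
import sys
a=capture("top")[130:290,100:300]; cv2.imwrite(f"pics/{sys.argv[1]}.png",cv2.resize(a,None,fx=3,fy=3,interpolation=cv2.INTER_CUBIC))
E
python3 lookt.py e3t
```

```text
(no output)
```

View pics/e3t.png

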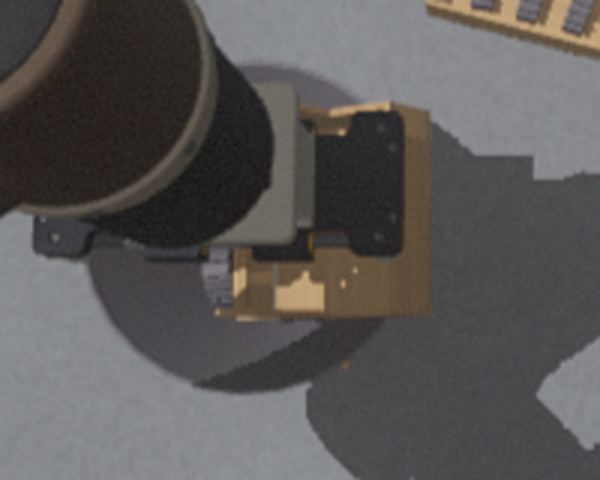

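Emit:
step_arm(steps=[[[-0.5,0,0],0],[[-0.5,0,0],0],[[-0.5,0,0],0],[[-0.3,0,0],0],[[0,0,0],0]])

```text
time_s: 13.75
tcp_pos: [0.562, 0.1678, 0.2196]
eef_rot: [29.2, 89.8, 29.0]
contact_force: [-0.1, -1.0, -1.3]
gripper_width: 0.0098
```

```bash
python3 look.py f1;python3 lookt.py f1t
```

```text
(no output)
```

View pics/f1.png

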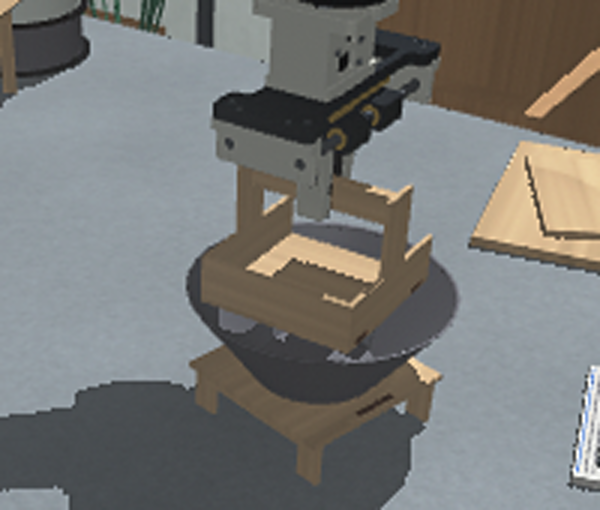

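View pics/f1t.png

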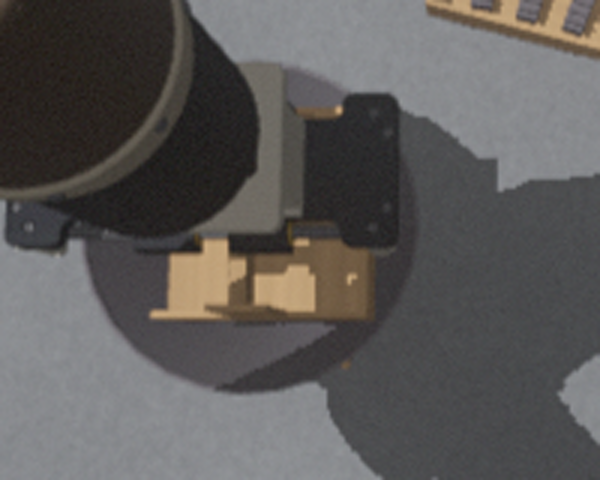

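Emit:
step_arm(steps=[[[-0.3,0,0],0],[[-0.7,0,0],0],[[-0.8,0,0],0],[[-0.8,0,0],0],[[-0.4,-0.2,0],0],[[0,-0.6,0],0],[[0,-1,0],0],[[0,-1,0],0],[[0,-1,0],0],[[0,-1,0],0],[[0,-1,0],0],[[0,-1,0],0],[[0,-1,0],0],[[0,-1,0],0],[[0,-1,0],0],[[0,-1,0],0],[[0,-1,0],0],[[0,-1,0],0],[[0,-1,0],0],[[0,-1,0],0]], grip_force=25)

```text
time_s: 15.52
tcp_pos: [0.5594, -0.1299, 0.2764]
eef_rot: [173.5, 89.9, 173.3]
contact_force: [0.0, -0.5, -1.1]
gripper_width: 0.01
```

Emit:
step_arm(steps=[[[0,-1,0],0],[[0,-0.7,0],0],[[0,-0.3,0],0],[[0,0,0],0],[[0,0,0],0],[[0,0,0],0]])

```text
time_s: 16.02
tcp_pos: [0.5601, -0.1679, 0.2772]
eef_rot: [154.4, 90.0, 154.2]
contact_force: [0.4, 0.1, -2.0]
gripper_width: 0.0099
```

```bash
python3 - <<'E'
from h import *
cv2.imwrite("pics/g1.png",capture("scene"));cv2.imwrite("pics/g1t.png",capture("top"))
E
```

```text
(no output)
```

View pics/g1.png

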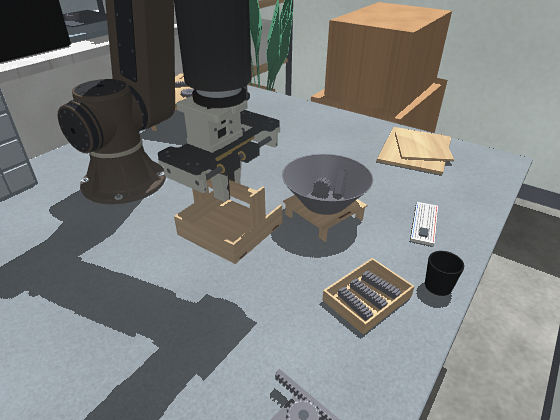

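View pics/g1t.png

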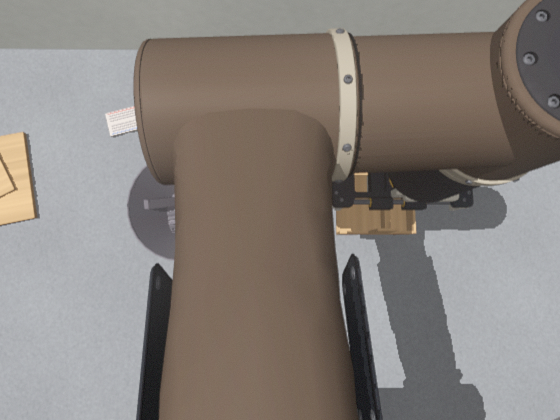

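```bash
python3 - <<'E'
import cv2
a=cv2.imread("pics/g1.png")[145:225,270:385]; cv2.imwrite("pics/g2.png",cv2.resize(a,None,fx=6,fy=6,interpolation=cv2.INTER_CUBIC))
a=cv2.imread("pics/g1t.png")[140:270,110:240]; cv2.imwrite("pics/g2t.png",cv2.resize(a,None,fx=4,fy=4,interpolation=cv2.INTER_CUBIC))
E
```

View pics/g2.png

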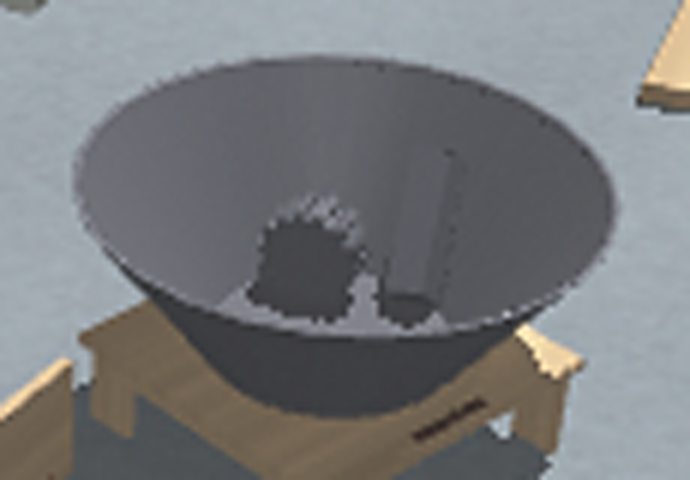

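View pics/g2t.png

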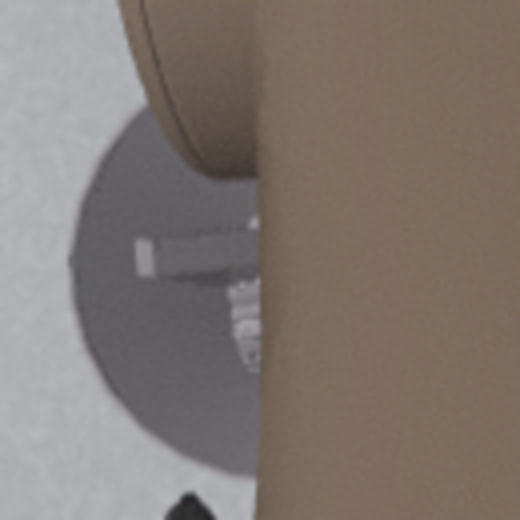

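Emit:
step_arm(steps=[[[0.4,0,0],0],[[0.8,0,0],0],[[1,0,0],0],[[1,0,0],0],[[1,0,0],0],[[1,0,0],0],[[1,0,0],0],[[0.8,0,0],0],[[0.6,0,0],0],[[0.4,0,0],0],[[0.3,0,0],0],[[0,0,0],0],[[0,0,0],0]])

```text
time_s: 17.2
tcp_pos: [0.5606, -0.1682, 0.1117]
eef_rot: [-51.7, 90.0, -51.9]
contact_force: [0.3, -0.5, -1.2]
gripper_width: 0.0094
```

```bash
python3 - <<'E'
from h import *
print(get_state()["contact_force"])
a=capture("scene")[160:330,130:300]; cv2.imwrite("pics/h1.png",cv2.resize(a,None,fx=3.5,fy=3.5,interpolation=cv2.INTER_CUBIC))
E
```

```text
[ 0.26292039 -0.52594333 -1.22947952]
```

View pics/h1.png

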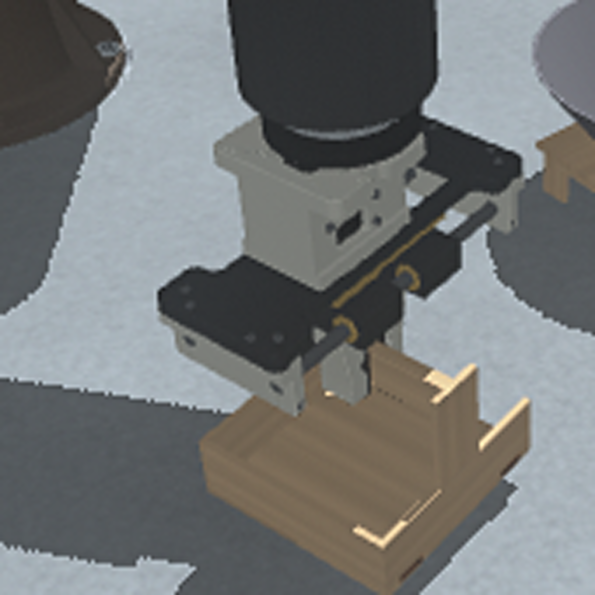

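Emit:
step_arm(steps=[[[0.2,0,0],0],[[0.2,0,0],0],[[0.15,0,0],0],[[0,0,0],0],[[0,0,0],0]])

```text
time_s: 17.67
tcp_pos: [0.5602, -0.1683, 0.1004]
eef_rot: [-173.8, 90.0, -174.0]
contact_force: [0.3, 0.1, -1.6]
gripper_width: 0.0098
```

Emit:
step_arm(steps=[[[0.08,0,0],0],[[0.05,0,0],0],[[0,0,0],0]])

```text
time_s: 17.92
tcp_pos: [0.5603, -0.1683, 0.0978]
eef_rot: [165.4, 90.0, 165.3]
contact_force: [0.0, -0.7, -1.1]
gripper_width: 0.0099
```

Emit:
step_arm(steps=[[[0.08,0,0],0],[[0.05,0,0],0],[[0,0,0],0]])

```text
time_s: 18.17
tcp_pos: [0.5603, -0.1683, 0.0951]
eef_rot: [170.8, 90.0, 170.6]
contact_force: [-0.4, 0.1, -1.7]
gripper_width: 0.0099
```

Emit:
step_arm(steps=[[[0.08,0,0],0],[[0.05,0,0],0],[[0,0,0],0]])

```text
time_s: 18.42
tcp_pos: [0.5602, -0.1683, 0.0925]
eef_rot: [173.1, 90.0, 173.0]
contact_force: [-0.1, 0.7, -1.5]
gripper_width: 0.0098
```

Emit:
step_arm(steps=[[[0.1,0,0],0],[[0.1,0,0],0],[[0,0,0],0]])

```text
time_s: 18.67
tcp_pos: [0.5612, -0.1683, 0.0895]
eef_rot: [-12.2, 89.9, -12.3]
contact_force: [1.3, -0.1, 3.2]
gripper_width: 0.0097
```

Contact with the bench. Release.

Emit:
step_arm(steps=[[[0,0,0],0],[[0,0,0],0],[[0,0,0],0],[[0,0,0],0],[[0,0,0],0],[[0,0,0],0],[[0,0,0],0],[[0,0,0],0],[[0,0,0],0],[[0,0,0],0],[[0,0,0],0],[[0,0,0],0]], fingers=0)

```text
time_s: 19.67
tcp_pos: [0.5604, -0.1683, 0.0888]
eef_rot: [-51.9, 90.0, -52.0]
contact_force: [0.1, 0.7, -1.3]
gripper_width: 0.0837
```

Emit:
step_arm(steps=[[[-0.3,0,0],0],[[-0.5,0,0],0],[[-0.7,0,0],0],[[-1,0,0],0],[[-1,0,0],0],[[-1,0,0],0],[[-1,0,0],0],[[-1,0,0],0],[[-1,0,0],0],[[-0.5,0,0],0],[[0,0,0],0],[[0,0,0],0]])

```text
time_s: 20.67
tcp_pos: [0.5604, -0.1682, 0.2493]
eef_rot: [16.1, 89.9, 15.9]
contact_force: [0.2, 0.7, -0.6]
gripper_width: 0.0875
```

```bash
python3 - <<'E'
from h import *
s=get_state();print(s["tcp_pos"],s["qd"],s["gripper_width"])
cv2.imwrite("pics/i1.png",capture("scene"))
E
```

```text
[ 0.56041116 -0.16817666  0.24929038] [ 0.02548111  1.29052959 -1.60898199 -0.40074398  0.56327577 -0.03013719] 0.08752530683755842
```

View pics/i1.png

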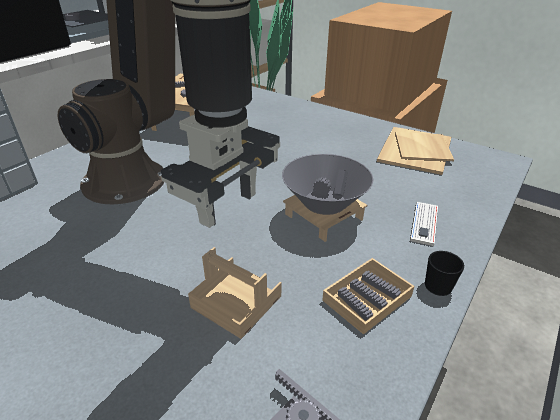

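```bash
python3 -c "
from plant import *
print(close_job())"
```

```text
the job is handed in; nothing more can be done
None
```

The gear and the rack piece are in the hopper, and the empty tote stands released on the bench. I handed the job in at about 21 s; it reported no verdict.

**How the tipping was done:** the moves only allow turning about the fingers, so I could not tilt the tote with the wrist. I gripped the bar lightly (7 N), lowered the closed half of the tote's floor onto the hopper's near rim, and followed the arc inward. The tote tilted in the jaws with its open end down, well past 15°; I judged it roughly 25–35° from the jaw opening and pictures. The gear and the rack piece slid out. On lifting, the tote sprang back upright, and I carried it clear and set it down at about (0.56, -0.17).

**Last checks:**
- The final scene picture shows the gear at about pixel (320, 187) and the rack piece at about (342, 185), both inside the funnel. The rack piece leans on the wall below the rim. I judged this by eye and did not compute their positions.
- The same picture shows the tote upright and empty, with the gripper open and well above it, touching nothing.
- The tote touched down about 8 mm lower in tool height than at the grasp, because the bar had slipped in the jaws during tipping. I did not measure its final bar height or tilt separately.
- The highest force reported at the end of any move was about 11 N.

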